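# Hold a receipt pad in the corner of the scanner glass

## Robot

A 6-joint arm with a two-finger parallel gripper is mounted at the origin on the work surface. World frame = base frame: x ahead of the robot, y to its left, z up, the work surface at z = 0. Lengths are in mm, angles in rad, forces in N, time in s.
With the tool pointing down it reaches from about 350 to 975 mm from the base axis. Payload 7.1 kg.
Tool frame: the origin (TCP) lies at the centre of the arm's flange, where the gripper is bolted on; the fingertips stand 182 mm ahead of it and the grasp point (between the pads) lies 163 mm ahead of it; z points along the fingers, y is the line along which they close (so a half turn about z gives the same grasp; the last joint's range is limited). The gripper opens to 88 mm and grips with 3 to 60 N. Pads are 20 mm wide; open, the fingers measure 115 mm over their backs; the gripper's body (75 mm by 178 mm) begins 61 mm behind the grasp point.
Start: joints at [1.207, 0.423, 1.63, -0, 1.089, -0.019], TCP at [211.224, 588.21, 404.675] pointing down, gripper open.
Joint ranges: [-3, 3], [-0.9, 2.11], [0.09, 2.58], [-1.31, 4.45], [0.11, 2.69], [-2.54, 2.54]. Speed limits (rad/s): [2.39, 2.39, 3.01, 3.14, 3.14, 3.14].

## Interface

Orientations are given as a rotation vector (axis times angle).
In Python, from workcell import readout, get_image, ctrl gives the robot as it stands.
- The arm moves only by the tool step_arm, never from a script. Its argument "targets" is a list that holds one entry, the list of rows, each a list of 7 numbers: the shift along the world's x, y, z as a fraction of full scale, then the turn, a rotation vector about the world's x, y, z as a fraction of full scale, then the opening, from 0 (shut) to 1 (fully open). In form: [[[dx, dy, dz, wx, wy, wz, claw], ...]]. A call has exactly 5 rows; each row shifts and turns the commanded pose from where the row before left it; what a row does not reach is not made up. Full scale, the value 1, is 0.05 m for a shift and 4 degrees for a turn. A row lasts 1/8 s, in which the tool goes at most 62.5 mm and 10.7 degrees, less where a joint would pass 70% of its speed; a pose out of reach is approached as far as the arm can. A call with a number of a shift or a turn outside -1 to 1 is refused whole. A call with a gripper value outside its range is refused whole. The fingers move at their own pace and stop on an object; the grip force is fixed at half the most. Time passes only in rows, so rows that do not move let the fingers close, or fill a call up. It gives the time, the measured TCP pose, the force, the opening and the grip force at its end, in the units of the state.
- readout.get_obs(): the state, without advancing time (a new reading comes with each control period).
- get_image(name): name is "side" or "top" or "wrist"; returns a dict with "pixels" (420x560x3 uint8, red, green, blue), "intrinsics" (3x3 intrinsics, pixels), "extrinsics" (4x4, takes a point from world to camera coordinates). Camera axes: x right, y down, z forward; pixel columns grow to the right and rows downward; lengths in mm; the calibration is good to about 2 mm. A picture is of the moment at which its call begins. There is no depth.
- ctrl.close_job(): hands the job in; it is judged then, once.
The state is a dict: "t": time; "qpos": joint angles; "qvel": joint speeds; "joint_torque": joint torques, N m; "ee_pos": TCP position; "orientation": TCP orientation; "ft_force": force on the tool from outside, world axes, zero at the start; "moment": the same for the moment, N m; "width": finger opening in mm; "grasp_force": force on a finger pad.
Only numpy, scipy, OpenCV 4.12 (cv2) and the standard library are available. Lean on these libraries where they do the work, as an engineer would, in place of code of your own. Each camera call takes 0.05 s, during which the arm holds its last target. There are 200 camera calls.

## Task

The filled-in receipt pad (grey board up, red binding strip, page face down) is to be scanned, and it is too thick for the lid to close on it. Lay it flat on the scanner glass about two fingers clear of both rulers, with the red binding towards the long ruler, then slide it across the glass into the corner marked by the red arrow until the binding is flush along the long ruler and its end is against the end ruler. Finish still holding it there: flat on the glass and pressed firmly against both rulers at once, not letting go, with everything else on the desk and the open lid left where they were.

Things in the scene. Friction and masses are not known exactly. Their poses are not given: they have to be found in the camera images.
- receipt_pad: Thick bound receipt pad, a stiff block 60 (its x) by 140 (its y) by 26 mm (z), about 0.19 kg; grey board on top, white edges, red binding strip along its +x long side. Origin: centre of its underside, z up. It starts on the desk right of the scanner, red side away from the robot, yaw within 0.6 rad of zero. It can be gripped from above across its width.
- binding (a point): Middle of the red binding side of the pad: on its +x long side face, 13 mm above its underside.
- scanner: A4 flatbed scanner, black case 250 (x) by 365 (y) by 42 mm, fixed, moved and turned (up to 0.12 rad) each time. Origin: centre of its underside. Its glass, 220 by 299 mm, is centred, 38 mm above the desk and 4 mm below the frame all round it. The frame's +x and -y sides are the light-grey rulers. The pad slides on glass and rulers with friction about 0.3.
- corner (a point): The marked corner of the glass: the point on the glass surface where the inner faces of both rulers meet, at (+110, -149.5, +38) mm in the scanner's frame; same axes as the scanner. The glass extends from here to -x and to +y. With the pad home its origin lies 30 mm to -x and 70 mm to +y of this point.
- long_ruler: Light-grey ruler along the far (+x) long side of the glass, 15 mm wide (x), 365 mm long (y), standing 4 mm above the glass, fixed. Origin: middle of its top face; its inner face, which the pad touches, lies 7.5 mm to -x of it. Axes as the scanner's.
- end_ruler: Light-grey ruler along the right-hand (-y) end of the glass, 220 mm long (x), 33 mm wide (y), standing 4 mm above the glass, fixed, with a red arrow that points to the corner. Origin: middle of its top face; its inner face, which the pad touches, lies 16.5 mm to +y of it. Axes as the scanner's.
- lid (a joint): Scanner lid, hinged at the +y end of the scanner, 0 = shut on the glass, 1.57 = upright. It stands open at 1.6 to 1.85 rad, leaning away from the glass, and stays there; it is not used.
- lid_edge (a point): Middle of the free (top, while open) edge of the lid, about 0.40 m above the desk. To be left alone.
- calculator: Black desk calculator, 150 (x) by 105 (y) by 23 mm, origin at the centre of its underside. Bystander, left of the robot in front of the scanner.
- rubber_stamp: Rubber stamp with red knob and 45 by 32 mm wooden foot, 72 mm tall, origin at the centre of its underside. Bystander beyond the pad.
- ink_pad: Blue stamp-pad tin, 75 (x) by 110 (y) by 16 mm, origin at the centre of its underside. Bystander in front of the robot, to its right, on the near side of the pad.
- tape_roll: Roll of brown packing tape lying flat, 96 mm across, 48 mm high, origin at the centre of its underside. Bystander behind the scanner.
- green_bottle: Green bottle with yellow cap, 52 mm across, 130 mm tall, standing, origin at the centre of its underside. Bystander beyond the pad.
- blue_bottle: Blue bottle with white cap, 48 mm across, 115 mm tall, standing, origin at the centre of its underside. Bystander behind the scanner, to the left.
- white_jar: White jar with green lid, 68 mm across, 80 mm tall, standing, origin at the centre of its underside. Bystander behind the scanner.
Things that resemble listed ones, but are neither listed nor needed, are in the scene too. Of the things that look like the receipt_pad, the largest one is meant.

How it is judged (in metres and radians):
On the way:
1. the pad lies flat on the glass, at least 1 cm clear of both rulers (z of receipt_pad in the frame of corner between -0.003 and 0.003 m and angle between receipt_pad's own z axis and vertical below 0.035 rad and x of receipt_pad in the frame of corner between -0.2 and -0.04 m and y of receipt_pad in the frame of corner between 0.08 and 0.25 m), for 0.2 s.
At the end, for the whole second after the job is handed in: The robot still holds the pad (fingers press on it with over 1 N). The pad lies flat on the glass (within 3 mm and 2 degrees), square to the rulers within 2 degrees, its sides within 3 mm of the rulers' faces, touching the long ruler and the end ruler at once with over 1 N each, and still (z of receipt_pad in the frame of corner between -0.003 and 0.003 m and angle between receipt_pad's own z axis and vertical below 0.035 rad and angle between the y axis of receipt_pad and the y axis of scanner, either way round below 0.035 rad and x of receipt_pad in the frame of corner between -0.033 and -0.026 m and y of receipt_pad in the frame of corner between 0.066 and 0.073 m and x of binding in the frame of corner above -0.003 m and contact force between receipt_pad and long_ruler above 1 N and contact force between receipt_pad and end_ruler above 1 N and contact force between the fingers and receipt_pad above 1 N and linear speed of receipt_pad below 0.01 m/s); the arm keeps its last pose, push and grip.
It fails at once if the pad is lowered into the corner from above instead of being slid in along the glass (z of receipt_pad in the frame of corner between 0.006 and 0.02 m and x of receipt_pad in the frame of corner between -0.034 and -0.026 m and y of receipt_pad in the frame of corner between 0.066 and 0.074 m).
It fails at once if another thing on the desk is shifted by more than 2 cm or knocked over (distance of any of calculator, rubber_stamp, ink_pad, tape_roll, green_bottle, blue_bottle, white_jar from where it was at the start of the episode above 0.02 m or angle between any of calculator, rubber_stamp, ink_pad, tape_roll, green_bottle, blue_bottle, white_jar's own z axis and vertical above 0.4 rad).
It fails at once if the open lid is pushed out of place by more than 3 cm (distance of lid_edge from where it was at the start of the episode above 0.03 m).
It also fails if it takes over 54 s, if anything falls off the work surface, if the arm or the gripper's body presses on something with over 40 N, if the wrist force passes 120 N, or if a joint passes its speed limit or range.

## Working session

There is one attempt and no reset: what is moved stays moved. The work goes in short steps, Python scripts to look and compute and a tool call to move; the robot and the scene stay as the last step left them, time stands still between calls to the robot, and variables do not carry over. Pictures are saved under pics/ and viewed, at most 10 in all, crops included, and the job is handed in when it is done.

Besides the shell and the picture viewer there is one more tool, called in YAML: its name, and indented under it one key for each argument. step_arm: Moves the arm, as the interface text tells. Shift numbers are shares of 0.05 m and turn numbers shares of 4 degrees, none past 1 either way. Its arguments: {"type":"object","properties":{"targets":{"type":"array"}},"required":["targets"]}

```bash
mkdir -p pics; cat > h.py <<'E'
import numpy as np, cv2
from workcell import readout, get_image, ctrl
def snap(n,f):
    d=get_image(n); cv2.imwrite(f'pics/{f}.png',d['pixels'][:,:,::-1]); np.savez(f'pics/{f}.npz',**d); return d
def ray(d,uv,z):
    K,E=np.array(d['intrinsics']),np.array(d['extrinsics']); R,t=E[:3,:3],E[:3,3]
    uv=np.atleast_2d(uv).astype(float); v=(np.c_[uv,np.ones(len(uv))]@np.linalg.inv(K).T)@R; c=-R.T@t
    return c+v*((z-c[2])/v[:,2])[:,None]
E
python3 - <<'E'
from h import *
for n in('top','side'): snap(n,n+'0')
print(readout.get_obs())
E
```

```text
{'t': 0.1, 'qpos': array([ 1.20700995e+00,  4.23776664e-01,  1.63059512e+00, -2.28075390e-06,
        1.08858859e+00, -1.89905998e-02]), 'qvel': array([ 0.00057292, -0.00122276, -0.0026919 , -0.00045065, -0.00148895,
       -0.00027519]), 'joint_torque': array([ 1.14756469e-05, -5.45614457e+01, -2.74324465e+01,  6.45653531e-02,
        1.88064220e-02, -3.59986370e-05]), 'ee_pos': array([211.13643349, 587.99771677, 403.97886056]), 'orientation': array([-5.38879042e-01, -3.09476771e+00,  2.10961941e-03]), 'ft_force': array([-0.46794343,  0.48222562, -0.05057468]), 'moment': array([-0.04226725,  0.01118414,  0.01761842]), 'grasp_force': 0.0, 'width': 87.69116733074101}
```

View pics/top0.png

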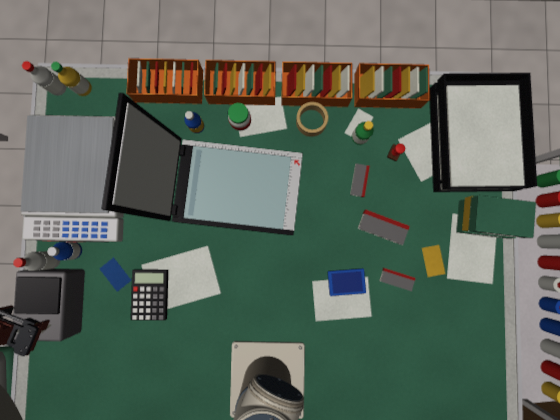

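View pics/side0.png

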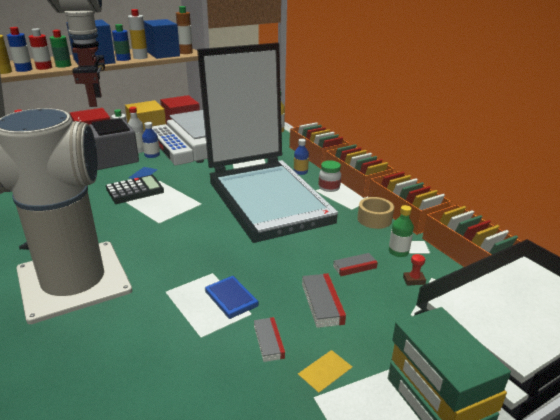

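Top view: the scanner glass is at about (240,180), with the red arrow corner at (297,162). Three things look like the pad: (384,228), the largest; (360,180), small; and (397,279), small. I choose (384,228) and check it in a crop.

```bash
cat > m.py <<'E'
from h import *
d=dict(np.load('pics/top0.npz')); im=d['pixels']; hsv=cv2.cvtColor(im,cv2.COLOR_RGB2HSV).astype(int)
H,S,V=hsv[...,0],hsv[...,1],hsv[...,2]
def box(mask,roi):
    x0,y0,x1,y1=roi; m=np.zeros(mask.shape,np.uint8); m[y0:y1,x0:x1]=mask[y0:y1,x0:x1]
    m=cv2.morphologyEx(m,cv2.MORPH_OPEN,np.ones((2,2),np.uint8))
    c=max(cv2.findContours(m,0,cv2.CHAIN_APPROX_NONE)[0],key=cv2.contourArea)
    return c[:,0,:],cv2.boxPoints(cv2.minAreaRect(c))
green=(H>55)&(H<90)&(S>90)
c,b=box(~green&(V>50),(345,200,420,250)); p=ray(d,b,26)[:,:2]
print('pad',b.round(1).tolist(),p.round().tolist(),p.mean(0))
e=np.diff(np.r_[p,p[:1]],axis=0); print(np.linalg.norm(e,axis=1),np.arctan2(e[:,1],e[:,0]))
red=((H<8)|(H>172))&(S>120)&(V>80)
c,b=box(red,(345,200,420,250)); print('red',ray(d,b,20)[:,:2].round().tolist())
glass=(H>85)&(H<105)&(S>25)&(S<90)&(V>120)
c,b=box(glass,(170,130,310,240)); g=ray(d,b,38)[:,:2]
print('glass',b.round(1).tolist(),g.round(1).tolist()); e=np.diff(np.r_[g,g[:1]],axis=0); print(np.linalg.norm(e,axis=1),np.arctan2(e[:,1],e[:,0]))
print('cam',-np.array(d['extrinsics'])[:3,:3].T@np.array(d['extrinsics'])[:3,3])
a=cv2.resize(im[195:260,340:420],None,fx=5,fy=5); q=cv2.resize(im[130:240,165:310],None,fx=5,fy=5)[:,:,::-1]
o=np.zeros((600,800,3),np.uint8)
a=cv2.resize(im[195:260,340:420],(400,325))[:,:,::-1]; q=cv2.resize(im[140:240,210:310],(400,400))[:,:,::-1]
o[:325,:400]=a;o[:400,400:]=q; cv2.imwrite('pics/crop.png',o[:400])
E
python3 m.py
```

```text
pad [[357.20001220703125, 229.60000610351562], [365.0, 208.6999969482422], [411.3999938964844, 226.1999969482422], [403.6000061035156, 247.0]] [[449.0, -261.0], [512.0, -285.0], [462.0, -425.0], [399.0, -401.0]] [ 455.80394632 -342.9506221 ]
[ 67.58881832 149.0777018   67.40372588 148.47106932] [-0.35297179 -1.91299751  2.77958833  1.22990441]
red [[497.0, -285.0], [509.0, -289.0], [462.0, -422.0], [450.0, -418.0]]
glass [[184.39999389648438, 218.3000030517578], [192.5, 146.60000610351562], [291.29998779296875, 157.89999389648438], [283.20001220703125, 229.5]] [[472.2, 257.2], [689.9, 240.8], [661.4, -58.7], [444.4, -38.1]]
[218.26597888 300.82979866 217.97400291 296.643715  ] [-0.07538719 -1.66548264  3.04702512  1.47695727]
cam [ 408.76140278  -26.71514702 1222.31792627]
```

View pics/crop.png

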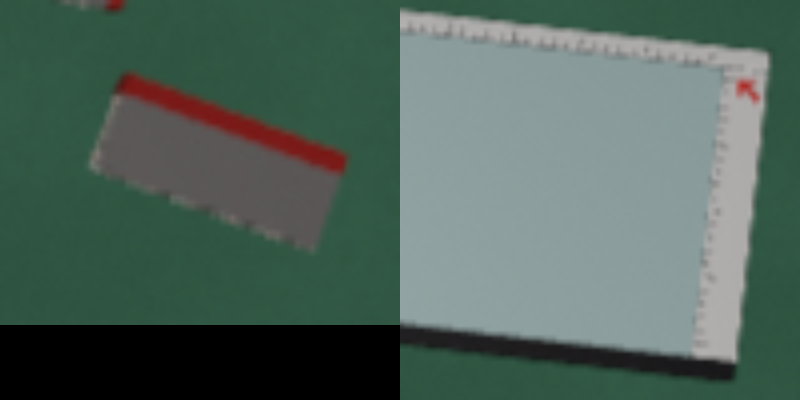

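The crop confirms it: grey board, red binding on the far side, yaw about -0.345 rad, centre about (456,-343). The marked corner is at about (661,-59), with scanner yaw about -0.085 rad. I'm setting out on the near side of the lid.

step_arm:
  targets:
    - [[0.34,-0.97,0,0,0,-1,1],[0.34,-0.97,0,0,0,-1,1],[0.34,-0.97,0,0,0,-1,1],[0.34,-0.97,0,0,0,-1,1],[0.34,-0.97,0,0,0,-1,1]]

```text
t: 0.72
ee_pos: [296.4, 344.1, 404.5]
orientation: [1.071, 2.953, -0.0]
ft_force: [0.3, -0.0, 0.3]
width: 88.0
grasp_force: 0.0
```

step_arm:
  targets:
    - [[0.34,-0.97,0,0,0,-1,1],[0.34,-0.97,0,0,0,-1,1],[0.15,-0.95,0,0,0,-1,1],[0.15,-0.95,0,0,0,-1,1],[0.15,-0.95,0,0,0,-1,1]]

```text
t: 1.35
ee_pos: [352.6, 104.7, 404.7]
orientation: [1.568, 2.722, 0.0]
ft_force: [0.7, 0.2, 0.5]
width: 87.8
grasp_force: 0.0
```

step_arm:
  targets:
    - [[0.15,-0.95,0,0,0,-1,1],[0.15,-0.95,0,0,0,-1,1],[0.15,-0.95,0,0,0,-1,1],[0.15,-0.95,0,0,0,-1,1],[0.15,-0.95,0,0,0,-1,1]]

```text
t: 1.98
ee_pos: [390.1, -133.0, 404.7]
orientation: [2.017, 2.408, 0.0]
ft_force: [0.9, 1.0, -0.4]
width: 87.8
grasp_force: 0.0
```

step_arm:
  targets:
    - [[0.26,-0.85,0,0,0,-1,1],[0.26,-0.85,0,0,0,-1,1],[0.26,-0.85,-0.4,0,0,-1,1],[0.26,-0.85,-0.4,0,0,-1,1],[0.26,-0.8,-0.4,0,0,-1,1]]

```text
t: 2.6
ee_pos: [455.4, -342.8, 343.7]
orientation: [-2.405, -2.021, 0.0]
ft_force: [0.2, 0.2, 1.3]
width: 87.9
grasp_force: 0.0
```

step_arm:
  targets:
    - [[0,0,0,0,0,-1,1],[0,0,0,0,0,-1,1],[0,0,0,0,0,-0.5,1],[0,0,0,0,0,0,1],[0,0,0,0,0,0,1]]

```text
t: 3.22
ee_pos: [455.2, -341.1, 344.8]
orientation: [2.569, 1.809, 0.0]
ft_force: [0.5, -0.1, 1.1]
width: 87.9
grasp_force: 0.0
```

```bash
python3 - <<'E'
from h import *
d=snap('wrist','w1'); o=readout.get_obs(); print(o['ee_pos'],o['orientation'])
im=d['pixels']; hsv=cv2.cvtColor(im,cv2.COLOR_RGB2HSV).astype(int); H,S,V=[hsv[...,i] for i in range(3)]
red=(((H<8)|(H>172))&(S>120)&(V>60)).astype(np.uint8)
for c in cv2.findContours(red,0,2)[0]:
    if cv2.contourArea(c)>80: print('red',ray(d,cv2.boxPoints(cv2.minAreaRect(c)),26)[:,:2].round().tolist(),cv2.boundingRect(c))
E
```

```text
[ 455.24683709 -341.16843002  344.81427021] [2.56864310e+00 1.80840362e+00 9.57260211e-05]
red [[684.0, -531.0], [692.0, -520.0], [716.0, -551.0], [708.0, -562.0]] (534, 292, 26, 19)
red [[505.0, -425.0], [527.0, -414.0], [576.0, -526.0], [554.0, -541.0]] (363, 249, 71, 76)
red [[242.0, -409.0], [342.0, -334.0], [358.0, -357.0], [258.0, -435.0]] (127, 237, 70, 88)
red [[670.0, -391.0], [676.0, -358.0], [726.0, -378.0], [721.0, -413.0]] (504, 145, 56, 38)
red [[451.0, -414.0], [500.0, -282.0], [511.0, -286.0], [464.0, -420.0]] (301, 131, 16, 138)
red [[548.0, -274.0], [644.0, -290.0], [644.0, -298.0], [547.0, -283.0]] (352, 84, 108, 29)
```

View pics/w1.png

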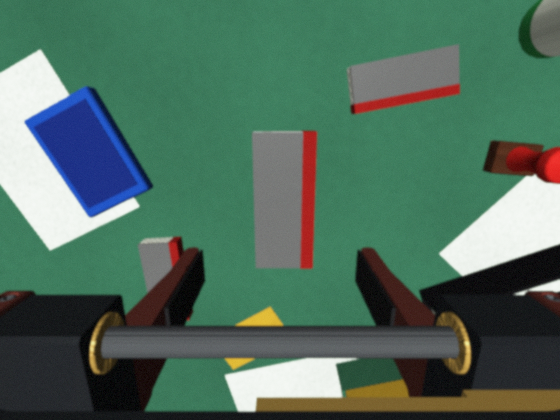

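The wrist view shows the pad upright with corners near (253,131), (316,131), (313,268) and (256,268). The red binding is on its right (+x) side, and it sits between the fingers.

```bash
python3 - <<'E'
from h import *
d=dict(np.load('pics/w1.npz')); im=d['pixels']; hsv=cv2.cvtColor(im,cv2.COLOR_RGB2HSV).astype(int); H,S,V=[hsv[...,i] for i in range(3)]
m=(~((H>50)&(H<95)&(S>60))).astype(np.uint8); m[:120]=0;m[290:]=0;m[:,:235]=0;m[:,335:]=0
c=max(cv2.findContours(m,0,1)[0],key=cv2.contourArea); b=cv2.boxPoints(cv2.minAreaRect(c)); p=ray(d,b,26)[:,:2]
print(b,p.round(),p.mean(0)); e=np.diff(p,axis=0); print(np.linalg.norm(e,axis=1),np.arctan2(e[:,1],e[:,0]))
E
```

```text
[[252. 130.]
 [317. 130.]
 [317. 269.]
 [252. 269.]] [[ 455. -265.]
 [ 512. -285.]
 [ 469. -422.]
 [ 403. -399.]] [ 459.76538442 -342.857257  ]
[ 60.71494104 143.68256055  69.54427947] [-0.34384207 -1.8792958   2.79730347]
```

step_arm:
  targets:
    - [[0.06,0,-0.8,0,0,0,1],[0,0,-0.8,0,0,0,1],[0,0,-0.8,0,0,0,1],[0,0,-0.5,0,0,0,1],[0,0,-0.18,0,0,0,1]]

```text
t: 3.9
ee_pos: [457.9, -340.9, 189.3]
orientation: [-2.567, -1.807, 0.001]
ft_force: [-0.4, -0.4, -0.7]
width: 88.0
grasp_force: 0.0
```

step_arm:
  targets:
    - [[0,0,0,0,0,0,1],[0,0,0,0,0,0,0.6],[0,0,0,0,0,0,0.4],[0,0,0,0,0,0,0.3],[0,0,0,0,0,0,0.3]]

```text
t: 4.53
ee_pos: [458.5, -341.5, 191.4]
orientation: [2.569, 1.807, 0.001]
ft_force: [-0.4, 1.2, 5.3]
width: 59.6
grasp_force: 30.0
```

step_arm:
  targets:
    - [[0,0,0,0,0,0,0.3],[0,0,0,0,0,0,0.3],[0,0,0,0,0,0,0.3],[0,0,0,0,0,0,0.3],[0,0,0,0,0,0,0.3]]

```text
t: 5.15
ee_pos: [458.5, -341.5, 191.4]
orientation: [2.569, 1.807, 0.001]
ft_force: [0.1, 0.7, 6.5]
width: 59.4
grasp_force: 30.0
```

Gripped at 59.4 mm. I'll lift, carry it over the glass and turn it square.

step_arm:
  targets:
    - [[0,0,0.4,0,0,0,0.3],[0,0,0.6,0,0,0,0.3],[0,0,0.6,0,0,0,0.3],[0,0,0.4,0,0,0,0.3],[0.2,0.5,0.2,0,0,0,0.3]]

```text
t: 5.78
ee_pos: [468.2, -317.2, 303.1]
orientation: [2.569, 1.803, 0.001]
ft_force: [0.5, 0.2, -2.0]
width: 59.8
grasp_force: 30.0
```

step_arm:
  targets:
    - [[0.3,0.8,0,0,0,0.5,0.3],[0.3,0.8,0,0,0,0.5,0.3],[0.3,0.8,0,0,0,0.5,0.3],[0.3,0.8,0,0,0,0.5,0.3],[0.3,0.8,0,0,0,0.5,0.3]]

```text
t: 6.4
ee_pos: [543.4, -114.9, 301.7]
orientation: [2.401, 2.026, 0.0]
ft_force: [0.2, 0.2, -1.6]
width: 59.4
grasp_force: 30.0
```

step_arm:
  targets:
    - [[0.3,0.8,0,0,0,0.5,0.3],[0.3,0.8,0,0,0,0.5,0.3],[0.3,0.8,0,0,0,0.2,0.3],[0.3,0.8,0,0,0,0,0.3],[0.04,0.15,0,0,0,0,0.3]]

```text
t: 7.02
ee_pos: [605.7, 53.4, 301.6]
orientation: [2.312, 2.126, 0.002]
ft_force: [0.1, 0.3, -1.2]
width: 59.9
grasp_force: 30.0
```

step_arm:
  targets:
    - [[0,0,0,0,0,0,0.3],[0,0,0,0,0,0,0.3],[0,0,0,0,0,0,0.3],[0,0,0,0,0,0,0.3],[0,0,0,0,0,0,0.3]]

```text
t: 7.65
ee_pos: [605.2, 50.8, 300.7]
orientation: [-2.316, -2.123, 0.0]
ft_force: [0.0, -0.6, -2.0]
width: 59.9
grasp_force: 30.0
```

```bash
python3 - <<'E'
from h import *
d=snap('wrist','w2'); o=readout.get_obs(); print(o['ee_pos'],o['orientation'],o['ft_force'],o['width'])
snap('top','top2')
E
```

```text
[605.21522103  50.9416311  300.67517664] [-2.31579585e+00 -2.12284966e+00  9.76460301e-05] [-0.69555147  0.36782775 -1.78381701] 60.08855075654478
```

View pics/w2.png

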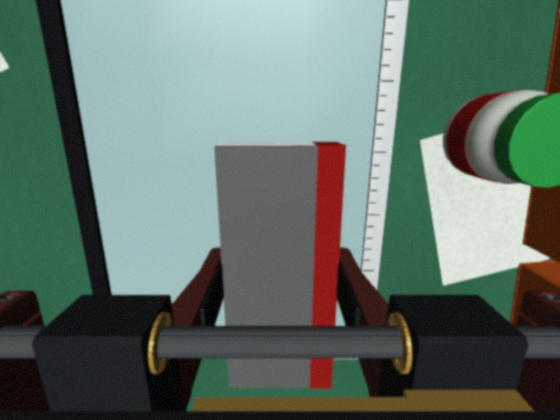

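The wrist view shows the pad held level over the glass, red binding towards the long ruler. The ruler's inner edge runs from about (388,0) to (361,285), and the black frame's inner edge from (63,0) to (110,295).

```bash
python3 - <<'E'
from h import *
d=dict(np.load('pics/w2.npz')); im=d['pixels'].astype(int); hsv=cv2.cvtColor(d['pixels'],cv2.COLOR_RGB2HSV).astype(int)
# ruler inner edge by saturation drop, frame edge by value
R=[];L=[]
for r in list(range(5,240,5)):
    s=hsv[r,:,1]; v=hsv[r,:,2]
    k=[c for c in range(355,405) if s[c]<20 and v[c]>150]
    if k: R.append((k[0]-.5,r))
    k=[c for c in range(40,140) if v[c]>100 and v[c+3]>100 and v[c-4]<70]
    if k: L.append((k[0]-.5,r))
def fit(P,z):
    p=ray(d,P,z)[:,:2]; vx,vy,x,y=cv2.fitLine(p.astype(np.float32),cv2.DIST_HUBER,0,.1,.1).ravel()
    if vy<0:vx,vy=-vx,-vy
    print(z,'yaw',-np.arctan2(vx,vy),'x at y=50',x+(50-y)*vx/vy,'span',p[:,1].min(),p[:,1].max(),len(p))
fit(R,38);fit(R,42);fit(L,38);fit(L,42)
red=((((hsv[...,0]<8)|(hsv[...,0]>172))&(hsv[...,1]>150)&(hsv[...,2]>100))).astype(np.uint8)
Q=[(np.nonzero(red[r,300:360])[0][-1]+300.5,r) for r in range(150,245,5)]
Q2=[(np.nonzero(red[r,300:360])[0][0]+299.5,r) for r in range(150,245,5)]
fit(Q,135.5);fit(Q2,135.5)
p=ray(d,[[220,145],[343,144]],135.5); print('pad +y end',p[:,:2].round(1).tolist())
E
```

```text
38 yaw -0.09483047 x at y=50 676.76 span 33.027630310859195 199.5366040218467 47
42 yaw -0.09483047 x at y=50 675.5669 span 34.651608754256046 198.41646503526627 47
38 yaw -0.09387597 x at y=50 454.5973 span 52.35178482988346 218.7467007086102 47
42 yaw -0.09387597 x at y=50 457.0668 span 53.657295457081574 217.30997361284363 47
135.5 yaw -0.08533485 x at y=50 635.2671 span 71.00939334205503 115.53063992214592 19
135.5 yaw -0.086991735 x at y=50 622.8312 span 72.1103703281455 116.61776632891643 19
pad +y end [[583.9, 122.8], [640.3, 118.3]]
```

Scanner yaw refined to about -0.0945, and the gap to the long ruler is about 40 mm. Lowering onto the glass.

step_arm:
  targets:
    - [[0,0,-0.5,0,0,-0.11,0.3],[0,0,-0.5,0,0,0,0.3],[0,0,-0.25,0,0,0,0.3],[0,0,-0.12,0,0,0,0.3],[0,0,0,0,0,0,0.3]]

```text
t: 8.38
ee_pos: [605.4, 51.3, 232.3]
orientation: [2.323, 2.114, 0.0]
ft_force: [-0.2, 0.1, -1.4]
width: 59.8
grasp_force: 30.0
```

step_arm:
  targets:
    - [[0,0,-0.02,0,0,0,0.3],[0,0,-0.02,0,0,0,0.3],[0,0,0,0,0,0,0.3],[0,0,0,0,0,0,0.3],[0,0,0,0,0,0,0.3]]

```text
t: 9.0
ee_pos: [605.2, 51.2, 230.3]
orientation: [2.323, 2.114, 0.0]
ft_force: [-1.0, 0.1, -1.4]
width: 59.5
grasp_force: 30.0
```

step_arm:
  targets:
    - [[0,0,-0.02,0,0,0,0.3],[0,0,-0.02,0,0,0,0.3],[0,0,0,0,0,0,0.3],[0,0,0,0,0,0,0.3],[0,0,0,0,0,0,0.3]]

```text
t: 9.62
ee_pos: [605.3, 51.2, 229.4]
orientation: [2.323, 2.114, 0.001]
ft_force: [-5.2, -0.4, 9.8]
width: 59.7
grasp_force: 30.0
```

On the glass with about 10 N down. Sliding towards the rulers.

step_arm:
  targets:
    - [[0.1,-0.01,0,0,0,0,0.3],[0.17,-0.016,0,0,0,0,0.3],[0.17,-0.016,0,0,0,0,0.3],[0.17,-0.016,0,0,0,0,0.3],[0.06,-0.006,0,0,0,0,0.3]]

```text
t: 10.25
ee_pos: [639.3, 48.0, 229.4]
orientation: [2.323, 2.114, 0.001]
ft_force: [-4.0, 0.5, 10.3]
width: 59.8
grasp_force: 30.0
```

step_arm:
  targets:
    - [[0.02,-0.002,0,0,0,0,0.3],[0.02,-0.002,0,0,0,0,0.3],[0,0,0,0,0,0,0.3],[0,0,0,0,0,0,0.3],[0,0,0,0,0,0,0.3]]

```text
t: 10.88
ee_pos: [641.0, 47.9, 229.4]
orientation: [2.323, 2.114, 0.001]
ft_force: [-2.5, 1.2, 8.0]
width: 59.4
grasp_force: 30.0
```

step_arm:
  targets:
    - [[-0.01,-0.1,0,0,0,0,0.3],[-0.015,-0.16,0,0,0,0,0.3],[-0.015,-0.16,0,0,0,0,0.3],[-0.01,-0.1,0,0,0,0,0.3],[0,0,0,0,0,0,0.3]]

```text
t: 11.5
ee_pos: [638.9, 21.5, 229.4]
orientation: [2.323, 2.113, 0.003]
ft_force: [0.3, -1.9, 5.4]
width: 59.7
grasp_force: 30.0
```

step_arm:
  targets:
    - [[0.02,-0.002,0,0,0,0,0.3],[0.02,-0.002,0,0,0,0,0.3],[0.02,-0.002,0,0,0,0,0.3],[0,0,0,0,0,0,0.3],[0,0,0,0,0,0,0.3]]

```text
t: 12.12
ee_pos: [641.5, 21.5, 229.4]
orientation: [2.323, 2.114, 0.001]
ft_force: [-2.6, -0.5, 8.7]
width: 59.8
grasp_force: 30.0
```

step_arm:
  targets:
    - [[0.02,-0.002,0,0,0,0,0.3],[0,0,0,0,0,0,0.3],[0,0,0,0,0,0,0.3],[0,0,0,0,0,0,0.3],[0,0,0,0,0,0,0.3]]

```text
t: 12.75
ee_pos: [642.5, 21.5, 229.4]
orientation: [2.323, 2.114, 0.001]
ft_force: [-2.4, -0.1, 8.4]
width: 59.8
grasp_force: 30.0
```

step_arm:
  targets:
    - [[0.02,-0.002,0,0,0,0,0.3],[0.01,0,0,0,0,0,0.3],[0,0,0,0,0,0,0.3],[0,0,0,0,0,0,0.3],[0,0,0,0,0,0,0.3]]

```text
t: 13.38
ee_pos: [643.2, 21.4, 229.4]
orientation: [-2.323, -2.114, 0.001]
ft_force: [-7.6, 0.5, 12.4]
width: 59.8
grasp_force: 30.0
```

step_arm:
  targets:
    - [[-0.002,-0.02,0,0,0,0,0.3],[-0.002,-0.02,0,0,0,0,0.3],[-0.002,-0.02,0,0,0,0,0.3],[-0.002,-0.02,0,0,0,0,0.3],[0,0,0,0,0,0,0.3]]

```text
t: 14.0
ee_pos: [642.9, 18.4, 229.4]
orientation: [-2.322, -2.113, -0.001]
ft_force: [-6.8, 7.7, 11.5]
width: 59.7
grasp_force: 30.0
```

step_arm:
  targets:
    - [[0.02,-0.002,0,0,0,0,0.3],[0.01,0,0,0,0,0,0.3],[0,0,0,0,0,0,0.3],[0,0,0,0,0,0,0.3],[0,0,0,0,0,0,0.3]]

```text
t: 14.62
ee_pos: [643.5, 18.4, 229.4]
orientation: [-2.321, -2.111, 0.003]
ft_force: [-11.1, 7.7, 16.3]
width: 59.8
grasp_force: 30.0
```

step_arm:
  targets:
    - [[-0.002,-0.02,0,0,0,0,0.3],[-0.002,-0.02,0,0,0,0,0.3],[0,0,0,0,0,0,0.3],[0,0,0,0,0,0,0.3],[0,0,0,0,0,0,0.3]]

```text
t: 15.25
ee_pos: [643.4, 16.9, 229.4]
orientation: [-2.321, -2.111, 0.002]
ft_force: [-11.0, 9.2, 16.5]
width: 59.6
grasp_force: 30.0
```

```bash
python3 - <<'E'
from h import *
snap('top','top3'); d=snap('side','side3'); o=readout.get_obs(); print(o['ft_force'],o['moment'])
a=cv2.imread('pics/side3.png')[150:260,230:380]; b=cv2.imread('pics/top3.png')[130:240,220:320]
cv2.imwrite('pics/c3.png',np.hstack([cv2.resize(a,(480,352)),cv2.resize(b,(320,352))]))
E
```

```text
[-10.94480779  11.16483017  16.73888435] [ 1.5911936   1.75972496 -0.03324809]
```

View pics/c3.png

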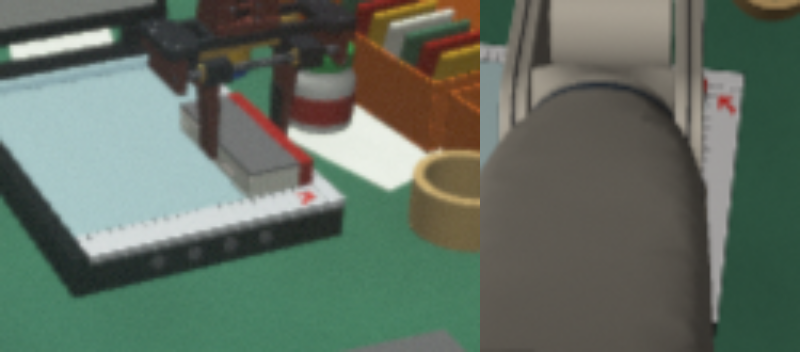

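The side view shows the pad flat, red side along the long ruler, with its end close to the end ruler. Continuing towards the end ruler.

step_arm:
  targets:
    - [[-0.002,-0.02,0,0,0,0,0.3],[-0.002,-0.02,0,0,0,0,0.3],[-0.002,-0.02,0,0,0,0,0.3],[0,0,0,0,0,0,0.3],[0,0,0,0,0,0,0.3]]

```text
t: 15.98
ee_pos: [643.2, 15.1, 229.4]
orientation: [-2.32, -2.11, -0.0]
ft_force: [-10.8, 16.0, 14.8]
width: 59.5
grasp_force: 30.0
```

step_arm:
  targets:
    - [[-0.002,-0.02,0,0,0,0,0.3],[-0.002,-0.02,0,0,0,0,0.3],[0,0,0,0,0,0,0.3],[0,0,0,0,0,0,0.3],[0,0,0,0,0,0,0.3]]

```text
t: 16.6
ee_pos: [643.0, 13.9, 229.2]
orientation: [-2.32, -2.109, -0.002]
ft_force: [-8.5, 22.7, 12.1]
width: 59.9
grasp_force: 30.0
```

step_arm:
  targets:
    - [[0.02,-0.002,0,0,0,0,0.3],[0.02,-0.002,-0.01,0,0,0,0.3],[0,0,0,0,0,0,0.3],[0,0,0,0,0,0,0.3],[0,0,0,0,0,0,0.3]]

```text
t: 17.23
ee_pos: [643.7, 13.7, 228.8]
orientation: [-2.318, -2.107, 0.003]
ft_force: [-15.6, 21.7, 22.3]
width: 59.9
grasp_force: 30.0
```

```bash
python3 - <<'E'
from h import *
snap('wrist','w4'); d=snap('side','side4'); o=readout.get_obs(); print(o['ee_pos'],o['orientation'],o['ft_force'],o['moment'],o['qvel'].round(4))
a=cv2.imread('pics/side4.png')[160:250,270:370]; b=cv2.imread('pics/w4.png')[60:400,140:480]
cv2.imwrite('pics/c4.png',np.hstack([cv2.resize(a,(440,396)),cv2.resize(b,(360,396))]))
E
```

```text
[643.72549636  13.64713165 228.82023895] [-2.31786009 -2.10677802  0.00315902] [-16.26654799  20.95741486  21.22782333] [ 3.52746252  2.78663587 -0.21982443] [-0.0014 -0.0014  0.0013 -0.0005 -0.001  -0.0011]
```

View pics/c4.png

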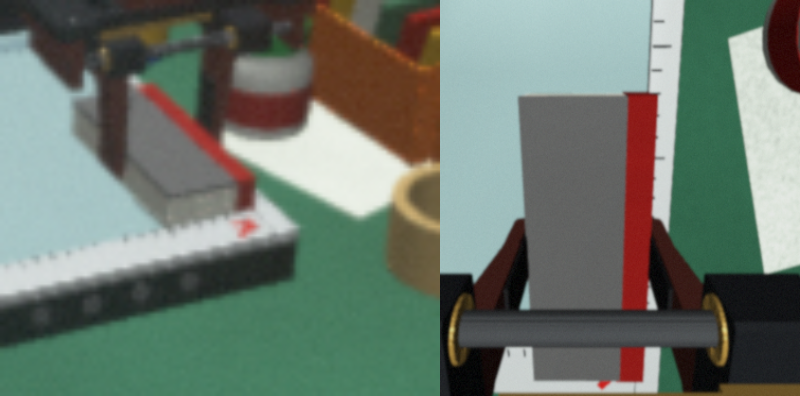

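```bash
python3 - <<'E'
from h import *
ey=np.array([.0944,.9955]);ex=np.array([.9955,-.0944])
f=lambda d,uv,z:[(round(float(p[:2]@ex),1),round(float(p[:2]@ey),1)) for p in ray(d,uv,z)]
s=dict(np.load('pics/side4.npz')); w=dict(np.load('pics/w4.npz')); t=dict(np.load('pics/top0.npz'))
print('side pad -y top',f(s,[[308.2,204.3],[323.6,201.6]],64)); print('side ruler',f(s,[[270,220.9],[307.5,211.1]],42))
k=.859
print('wrist pad +y/-y top corners',f(w,[[140+519*.944-415.4,60+96*k],[140+657*.944-415.4,60+94*k],[140+534*.944-415.4,60+380*k],[140+642*.944-415.4,60+381*k]],64))
v=cv2.cvtColor(t['pixels'],cv2.COLOR_RGB2HSV).astype(int); E=[]
for r in range(165,220,3):
    c=[c for c in range(275,300) if v[r,c,1]<18]
    if c:E.append((c[0]-.5,r))
print('top ruler y',np.median([p[1] for p in f(t,E,40)]),np.array([p[1] for p in f(t,E,40)]))
print('tcp',643.7*ey[0]+13.7*ey[1],643.7*ex[0]+13.7*ex[1])
E
```

```text
side pad -y top [(608.3, 6.2), (653.8, 3.1)]
side ruler [(494.0, 0.7), (608.0, 7.6)]
wrist pad +y/-y top corners [(608.3, 146.2), (668.0, 146.9), (608.0, 5.4), (668.2, 5.2)]
top ruler y 6.8 [7.  6.  8.  6.9 5.9 7.9 6.9 5.9 7.8 6.8 5.8 7.7 6.7 5.7 7.7 6.7 5.6 7.6
 6.6]
tcp 74.40363 639.51007
```

Pad edges agree with both rulers: long side at 668 against 667.8, end at about 5 against 6.8 ±2. It is square, and both pushes are well above the friction. Handing in.

```bash
python3 -c "
from h import *
print(ctrl.close_job())"
```

```text
the job is handed in; nothing more can be done
None
```

I slid the receipt pad across the glass into the marked corner and handed the job in with the gripper still holding it; the hand-in gave no verdict. At that point the pad was square and pressed on both rulers, with about 18 N towards the long ruler and 19 N towards the end ruler, and about 21 N down (some of each push is friction).

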